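Put the leather-cutting dies away

ROBOT

A 6-joint arm with a two-finger parallel gripper is mounted at the origin on the work surface. World frame = base frame: x ahead of the robot, y to its left, z up, the work surface at z = 0. Lengths are in m, angles in rad, forces in N, time in s.
With the tool pointing down it reaches from about 0.35 to 0.975 m from the base axis. Payload 4.9 kg.
Tool frame: the origin (TCP) lies midway between the tips of the shut fingers; the grasp point (between the pads) lies ctrl.grip_point_offset behind it (ctrl.grip_point_offset is the distance from the TCP to the grasp point, in m); x points along the fingers, y is the direction in which the jaws open and shut, and the axes are right-handed (so a half turn about x gives the same grasp; the last joint's range is limited). The gripper opens to 85 mm and grips with 20 to 120 N. Pads are 22 mm wide; open, the fingers measure 114 mm over their backs; the gripper's body (76 mm by 85 mm) begins 54 mm behind the grasp point. The pads swing forward as they close: fully open they stand 13 mm farther back than shut.
Start: joints at [1.109, 0.053, 1.613, -0, 1.476, -0.119], TCP at [0.21, 0.589, 0.231] pointing down, gripper open.
Joint ranges: [-3.01, 3.01], [-1.01, 2.22], [0.06, 2.58], [-1.02, 4.17], [0.09, 2.62], [-3.14, 3.14]. Speed limits (rad/s): [2.57, 2.57, 3.14, 3.14, 3.14, 3.14].

INTERFACE

Orientations are given as a rotation vector (axis times angle).
In Python, from station import ctrl gives the robot as it stands. The module is installed in compiled form; this text tells all that it offers.
- The arm moves only by the tool drive_tool, never from a script. Its argument "commands" is text: rows parted by semicolons, each of 5 numbers parted by spaces: the closure, from -1 (fully open) to 1 (shut), so that 0 is half open, then the shift along the tool's x, y, z in units of 40 mm (1.0 is 40 mm), then the turn about the tool's x in units of 5 degrees (1.0 is 5 degrees). A call has 1 to 8 rows; each row is the pose to reach, as a shift and turn from the pose commanded when the call began, along the tool's axes at that moment; what a row does not reach only later rows make up. A row lasts 1/12 s, in which the tool goes at most 41.7 mm and 7.16 degrees, less where a joint would pass 70% of its speed; a pose out of reach is approached as far as the arm can. A call with a gripper value outside its range is refused whole. The fingers move at their own pace and stop on an object; "newtons" is the grip in N (left out, the last holds). Time passes only in rows, so rows that repeat a pose let the fingers close. It gives the time, the measured TCP pose, the force and the opening at its end, in the units of the state.
- ctrl.get_obs(): the state, without advancing time (a new reading comes with each control period).
- ctrl.get_image(name): name is "side" or "top"; returns (picture, depth): 384x512x3 uint8, blue, green, red; 384x512 float32, m along the optical axis (not along the pixel's ray), 0 where there is no reading.
- ctrl.camera_info(name): a dict with "K" (3x3 intrinsics, pixels), "T" (4x4, takes a point from camera to world coordinates). Camera axes: x right, y down, z forward; pixel columns grow to the right and rows downward; lengths in m; the calibration is good to about 2 mm. A picture is of the moment at which its call begins. camera_info takes no time and is no camera call.
- ctrl.finish_job(): hands the job in, once; it reports no verdict.
The state is a dict: "t": time; "q": joint angles; "dq": joint speeds; "effort": joint torques, N m; "tool_pos": TCP position; "tool_rot": TCP orientation; "contact_force": force on the tool from outside, world axes, zero at the start; "wrist_torque": the same for the moment, N m; "opening": finger opening in m.
Only numpy, scipy, OpenCV 4.12 (cv2) and the standard library are available. Lean on these libraries where they do the work, as an engineer would, in place of code of your own. Each camera call takes 0.05 s, during which the arm holds its last target.

TASK

Take apart the pile of cutting dies on the leather bench and put each die on the white board that shows its own colour, right way up, centred on the painted outline and lined up with it (either end may lead). Set each one down gently rather than dropping it, never tip one over, and leave the jar of edge paint and the awl where they are.

Things in the scene. Friction and masses are not known exactly. Their poses are not given: they have to be found in the camera images.
- blue_die: Cutting die: flat plywood block 22 mm thick, blue painted top, black rubber underside, 140 x 60 mm with corners rounded to 15 mm radius; about 0.26 kg; it is at the bottom of the pile, flat on the bench. Origin: centre of the underside; x along its length, y across its width, z up; same outline after a half turn.
- red_die: Cutting die: flat plywood block 22 mm thick, red painted top, black rubber underside, 90 x 36 mm with half-round ends; about 0.12 kg; it lies across the blue die beside the green one, 34 mm to either side of the blue die's middle. Origin: centre of the underside; x along its length, y across its width, z up; same outline after a half turn.
- green_die: Cutting die: flat plywood block 22 mm thick, green painted top, black rubber underside, 90 x 36 mm with pointed ends (the straight sides are 54 mm long); about 0.12 kg; it lies across the blue die beside the red one, about 32 mm clear between them. Origin: centre of the underside; x along its length, y across its width, z up; same outline after a half turn.
- yellow_die: Cutting die: flat plywood block 22 mm thick, yellow painted top, black rubber underside, 110 x 32 mm, a plain rectangle; about 0.12 kg; it is on top of the pile, bridging the red and the green die. Origin: centre of the underside; x along its length, y across its width, z up; same outline after a half turn.
- blue_place: Storage place of the blue die: a fixed white board 160 x 80 mm, 3 mm thick, flat on the bench, with the outline of the blue die painted on it in blue at its centre. Origin: centre of its underside (its top is 3 mm above); x along its length, z up.
- red_place: Storage place of the red die: a fixed white board 110 x 56 mm, 3 mm thick, flat on the bench, with the outline of the red die painted on it in red at its centre. Origin: centre of its underside (its top is 3 mm above); x along its length, z up.
- green_place: Storage place of the green die: a fixed white board 110 x 56 mm, 3 mm thick, flat on the bench, with the outline of the green die painted on it in green at its centre. Origin: centre of its underside (its top is 3 mm above); x along its length, z up.
- yellow_place: Storage place of the yellow die: a fixed white board 130 x 52 mm, 3 mm thick, flat on the bench, with the outline of the yellow die painted on it in yellow at its centre. Origin: centre of its underside (its top is 3 mm above); x along its length, z up.
- paint_jar: Bystander: jar of edge paint, 56 mm across, 70 mm high, amber with a black cap, at the right. Origin: centre of the underside. Not to be moved.
- awl: Bystander: awl with a dark wooden handle, 165 mm long, about 32 mm thick, lying ahead of the robot in the middle of the far row, pointing away from the robot. Origin: at bench level below its middle; x along it towards the steel point. Not to be moved.
There are look-alikes about, which are no part of the job. Leave any pink look-alike of the blue_die alone.

How it is judged:
At the end, for the whole second after the job is handed in: Each of the four dies rests flat, painted side up, on the board of its own colour, within 12 mm of its centre and within 0.17 rad (about 10 degrees) of its direction, either way round; all are released and at rest (horizontal distance between blue_die and blue_place below 0.012 m and angle between the x axis of blue_die and the x axis of blue_place, either way round below 0.17 rad and z of blue_die in the frame of blue_place between 0 and 0.006 m and angle between each of blue_die, red_die, green_die, yellow_die's own z axis and vertical below 0.06 rad and linear speed of each of blue_die, red_die, green_die, yellow_die below 0.02 m/s and horizontal distance between red_die and red_place below 0.012 m and angle between the x axis of red_die and the x axis of red_place, either way round below 0.17 rad and z of red_die in the frame of red_place between 0 and 0.006 m and horizontal distance between green_die and green_place below 0.012 m and angle between the x axis of green_die and the x axis of green_place, either way round below 0.17 rad and z of green_die in the frame of green_place between 0 and 0.006 m and horizontal distance between yellow_die and yellow_place below 0.012 m and angle between the x axis of yellow_die and the x axis of yellow_place, either way round below 0.17 rad and z of yellow_die in the frame of yellow_place between 0 and 0.006 m); the robot touches nothing.
It fails at once if a die is let fall or thrown (faster than 0.6 m/s while the fingers do not hold it) ((linear speed of blue_die above 0.6 m/s and contact force between the fingers and blue_die below 0.05 N) or (linear speed of red_die above 0.6 m/s and contact force between the fingers and red_die below 0.05 N) or (linear speed of green_die above 0.6 m/s and contact force between the fingers and green_die below 0.05 N) or (linear speed of yellow_die above 0.6 m/s and contact force between the fingers and yellow_die below 0.05 N)).
It fails at once if a die is tipped by more than 35 degrees (angle between any of blue_die, red_die, green_die, yellow_die's own z axis and vertical above 0.61 rad).
It fails at once if the jar of edge paint or the awl is moved by more than 15 mm (distance of any of paint_jar, awl from where it was at the start of the episode above 0.015 m).
It also fails if it takes over 109 s, if anything falls off the work surface, if the arm or the gripper's body presses on something with over 40 N, if the wrist force passes 120 N, or if a joint passes its speed limit or range.

## Working session

There is one attempt and no reset: what is moved stays moved. The work goes in short steps, Python scripts to look and compute and a tool call to move; the robot and the scene stay as the last step left them, time stands still between calls to the robot, and variables do not carry over. Pictures are saved under pics/ and viewed, and the job is handed in when it is done.

Besides the shell and the picture viewer there is one more tool, called after "Call:" as a command line: name --argument value ..., lists and objects as JSON in quotes. drive_tool: Moves the arm, as the interface text tells. Its arguments: {"type":"object","properties":{"commands":{"type":"string"},"newtons":{"type":"number"}},"required":["commands"]}

```bash
mkdir -p pics
python3 - <<'E'
from station import ctrl
import cv2,numpy as np
print(ctrl.get_obs()); print(ctrl.grip_point_offset)
for n in("top","side"):
    im,d=ctrl.get_image(n); cv2.imwrite(f"pics/{n}0.png",im); np.savez(f"{n}0.npz",im=im,d=d,**ctrl.camera_info(n)); print(ctrl.camera_info(n))
E
```

```text
{'t': 0.0, 'q': array([ 1.10896934e+00,  5.33851704e-02,  1.61429864e+00, -7.62531849e-06,
        1.47600693e+00, -1.18989154e-01]), 'dq': array([-4.33157710e-04,  6.87536736e-04,  7.14121654e-04, -2.58334448e-04,
       -2.14350850e-05,  4.35163217e-05]), 'effort': array([ 5.50229543e-04, -3.93697286e+01, -3.70171773e+01, -2.33061082e-04,
        7.05918777e-03,  3.35082788e-06]), 'tool_pos': array([0.20981437, 0.58806379, 0.2300427 ]), 'tool_rot': array([ 0.26745993,  1.55459699, -0.27063399]), 'contact_force': array([ 0.82308538, -0.26793881,  0.2240947 ]), 'wrist_torque': array([-0.01780468, -0.01623032,  0.05711295]), 'opening': 0.08553643825868416}
0.0187
{'K': array([[351.14974326,   0.        , 259.8109216 ],
       [  0.        , 351.14974326, 185.03618967],
       [  0.        ,   0.        ,   1.        ]]), 'T': array([[-0.01959573, -0.98029849,  0.19654739,  0.34860633],
       [-0.99959103,  0.01511405, -0.02427623,  0.01014018],
       [ 0.02082732, -0.19694272, -0.98019375,  1.16664155],
       [ 0.        ,  0.        ,  0.        ,  1.        ]])}
{'K': array([[392.12017824,   0.        , 264.05536109],
       [  0.        , 392.12017824, 195.63626924],
       [  0.        ,   0.        ,   1.        ]]), 'T': array([[ 0.94127474, -0.18154353,  0.28468195,  0.22984032],
       [-0.33727008, -0.46600492,  0.81797818, -0.93052009],
       [-0.01583546, -0.8659569 , -0.49986786,  0.65059757],
       [ 0.        ,  0.        ,  0.        ,  1.        ]])}
```

View pics/top0.png

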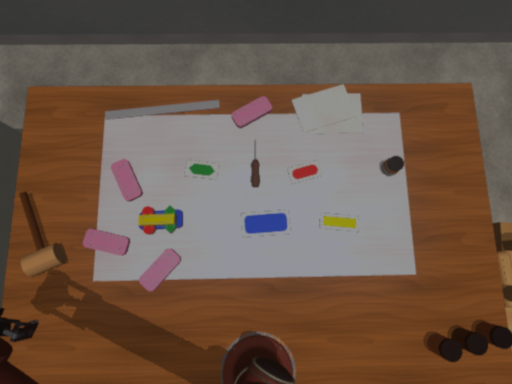

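View pics/side0.png

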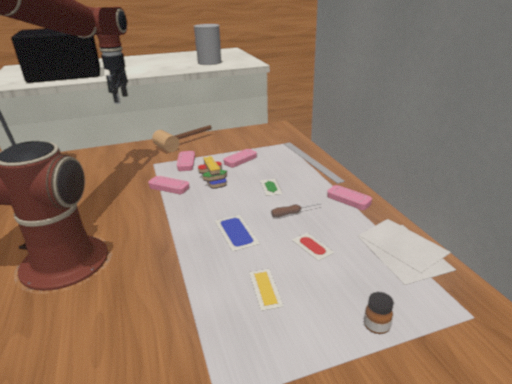

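The top view shows the pile at about (160,219). The boards are green (202,170), red (305,172), blue (266,223) and yellow (340,222). The jar is at (393,165) and the awl at (255,170). There are pink look-alikes at (126,180), (106,242), (160,270) and (252,111), plus filled colour paint on the boards. None of these is a die in the pile.

```bash
cat > h.py <<'E'
import numpy as np,cv2
from scipy.spatial.transform import Rotation as R
def load(n):
    z=np.load(n); return z['im'],z['d'],z['K'],z['T']
def pts(d,K,T,m):
    v,u=np.nonzero(m&(d>0)); z=d[v,u]
    p=np.stack([(u-K[0,2])/K[0,0]*z,(v-K[1,2])/K[1,1]*z,z],1)
    return p@T[:3,:3].T+T[:3,3]
def plane(u,v,K,T,z0):
    r=np.stack([(u-K[0,2])/K[0,0],(v-K[1,2])/K[1,1],np.ones_like(u,float)],-1)@T[:3,:3].T
    return T[:3,3]+r*((z0-T[2,3])/r[...,2])[...,None]
HUE={'red':[(0,6),(174,180)],'green':[(45,80)],'blue':[(108,130)],'yellow':[(22,33)]}
def comps(im,c,amin=12):
    h=cv2.cvtColor(im,cv2.COLOR_BGR2HSV); m=np.zeros(im.shape[:2],np.uint8)
    for a,b in HUE[c]: m|=cv2.inRange(h,(a,150,40),(b,255,255))
    n,l,s,ce=cv2.connectedComponentsWithStats(m)
    return [(l==i,s[i],ce[i]) for i in range(1,n) if s[i,4]>=amin]
def rect(m,K,T,z0):
    v,u=np.nonzero(m); p=plane(u,v,K,T,z0)[:,:2].astype(np.float32)
    (cx,cy),(w,h),a=cv2.minAreaRect(p)
    if w<h: w,h,a=h,w,a-90
    a=(a+90)%180-90
    return np.round([cx,cy,w,h],4),round(a,1)
E
python3 - <<'E'
from h import *
im,d,K,T=load('top0.npz')
for c in HUE:
    for m,s,ce in comps(im,c):
        if not(90<s[0]<420 and 90<s[1]<290): continue
        P=pts(d,K,T,m); print(c,s,ce.round(1),'zmed',np.median(P[:,2]).round(4),P.mean(0).round(4))
        z0=np.median(P[:,2]); print('   ',*rect(m,K,T,z0))
cv2.imwrite('pics/pile.png',cv2.resize(im[190:250,120:200],None,fx=8,fy=8,interpolation=cv2.INTER_CUBIC))
im,d,K,T=load('side0.npz')
cv2.imwrite('pics/piles.png',cv2.resize(im[140:200,170:250],None,fx=8,fy=8,interpolation=cv2.INTER_CUBIC))
E
```

```text
red [293 165  24  13 202] [304.6 171.3] zmed 0.0026 [ 0.6275 -0.1727  0.0025]
    [ 0.6273 -0.1723  0.0833  0.0311] -74.6
red [142 207  12   7  67] [147.5 210.4] zmed 0.0424 [0.4967 0.3432 0.0425]
    [0.4982 0.3427 0.0351 0.0193] 89.0
red [143 226  12   8  77] [148.3 229.1] zmed 0.0423 [0.4374 0.3377 0.0425]
    [0.436  0.3379 0.035  0.022 ] 89.0
green [191 165  22   9 149] [201.5 169.1] zmed 0.0027 [0.6403 0.1787 0.0027]
    [0.6403 0.1786 0.0727 0.0266] 82.6
green [165 207  10   7  34] [169.4 210.1] zmed 0.0432 [0.4967 0.2734 0.043 ]
    [0.4937 0.273  0.0208 0.0199] 45.0
green [165 225  10   7  34] [169.7 227.6] zmed 0.0422 [0.4408 0.2709 0.0423]
    [0.4433 0.2724 0.0246 0.0173] 51.4
blue [176 210   6  17  78] [178.8 218.1] zmed 0.0208 [0.4729 0.2474 0.0206]
    [0.4735 0.2471 0.0527 0.0157] 5.3
blue [245 214  42  19 657] [265.5 222.8] zmed 0.0026 [ 0.4542 -0.0349  0.0026]
    [ 0.4544 -0.035   0.1344  0.0545] -86.7
yellow [139 214  36  11 349] [156.4 219.1] zmed 0.0651 [0.4661 0.3077 0.0647]
    [0.4664 0.3074 0.1096 0.0312] 89.0
yellow [324 216  32  12 271] [339.5 221.6] zmed 0.0026 [ 0.4538 -0.2816  0.0028]
    [ 0.4539 -0.2814  0.1048  0.0283] 83.3
```

View pics/pile.png

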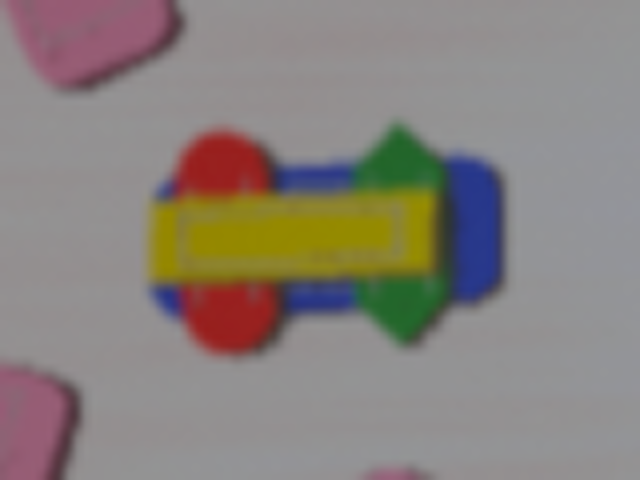

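View pics/piles.png

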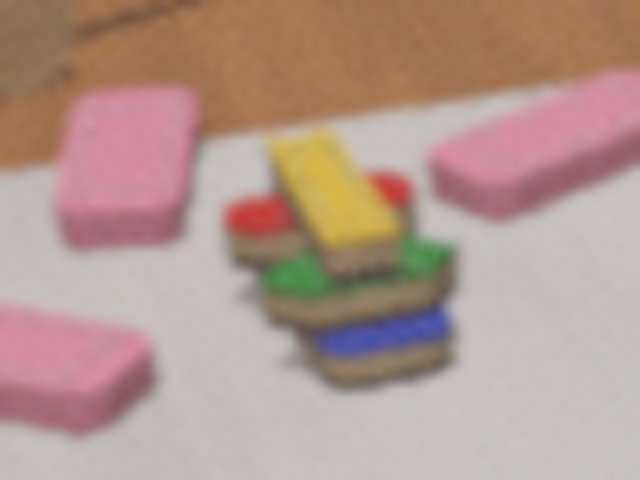

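The crop shows yellow on top, bridging red (left) and green (right), with blue at the bottom. This matches the description. The pink blocks are separate.

```bash
cat >> h.py <<'E'
def pca(m,K,T,z0):
    v,u=np.nonzero(m); p=plane(u,v,K,T,z0)[:,:2]; c=p.mean(0)
    w,V=np.linalg.eigh(np.cov((p-c).T)); a=np.degrees(np.arctan2(V[1,1],V[0,1]))
    return c.round(4),round((a+90)%180-90,1)
def yaw(o):
    M=R.from_rotvec(o['tool_rot']).as_matrix(); return M,np.degrees(np.arctan2(M[1,1],M[0,1]))
def go(x,y,z,jaw=None):
    """jaw = world direction (deg) of tool y, mod 180"""
    from station import ctrl
    o=ctrl.get_obs(); M,a=yaw(o); s=M.T@(np.array([x,y,z])-o['tool_pos'])/0.04
    t=0
    if jaw is not None:
        # turning +t about tool x (down) changes the yaw by -t
        t=-((jaw-a+90)%180-90)
    print('t',o['t'].round(2) if hasattr(o['t'],'round') else o['t'],'pos',o['tool_pos'].round(4),'yaw',round(a,1),'q6',o['q'][5].round(2),'toolx',M[:,0].round(3),'shift',s.round(2),'turn',round(t/5,2),'(%.1f deg)'%t,'rows',int(np.ceil(max(np.linalg.norm(s)*40/41.7,abs(t)/7.16))))
E
python3 - <<'E'
from h import *
im,d,K,T=load('top0.npz')
for c in HUE:
    for m,s,ce in comps(im,c):
        if 185<s[0]<420 and 90<s[1]<290: print(c,*pca(m,K,T,.003))
        if c=='yellow' and s[0]<185: print('die',*pca(m,K,T,.066))
go(.4664,.3074,.12,0)
E
```

```text
red [ 0.6275 -0.1726] -74.9
green [0.6403 0.1786] 82.1
blue [ 0.4541 -0.0349] -86.3
die [0.466  0.3074] -88.5
yellow [ 0.4538 -0.2814] 83.4
t 0.1 pos [0.2098 0.5881 0.2302] yaw 70.4 q6 -0.12 toolx [-0.001 -0.002 -1.   ] shift [ 2.76 -4.45  8.4 ] turn 14.07 (70.4 deg) rows 10
```

Call:
drive_tool --commands "-1 1 -2.2 4.2 6.9;-1 1 -2.2 4.2 6.9;-1 1 -2.2 4.2 6.9;-1 1 -2.2 4.2 6.9;-1 1 -2.2 4.2 6.9;-1 1 -2.2 4.2 6.9;-1 1 -2.2 4.2 6.9;-1 1 -2.2 4.2 6.9" --newtons 40

```text
t: 0.77
tool_pos: [0.3384, 0.4495, 0.1913]
tool_rot: [0.736, 1.443, -0.736]
contact_force: [-0.5, 0.2, 0.1]
opening: 0.0855
```

```bash
python3 -c "
from h import *
go(.466,.3074,.12,1.5)"
```

```text
t 0.7667 pos [0.3384 0.4495 0.1913] yaw 35.9 q6 0.17 toolx [-0.001  0.    -1.   ] shift [1.78 0.5  4.75] turn 6.88 (34.4 deg) rows 5
```

Call:
drive_tool --commands "-1 1.5 0.5 4.75 6.9;-1 1.5 0.5 4.75 6.9;-1 1.5 0.5 4.75 6.9;-1 1.5 0.5 4.75 6.9;-1 1.5 0.5 4.75 6.9;-1 1.5 0.5 4.75 6.9;-1 1.5 0.5 4.75 6.9;-1 1.5 0.5 4.75 6.9"

```text
t: 1.43
tool_pos: [0.4658, 0.3084, 0.1318]
tool_rot: [1.19, 1.222, -1.189]
contact_force: [0.4, 0.1, 0.3]
opening: 0.085
```

```bash
python3 -c "
from h import *
go(.466,.3074,.042,1.5)
from station import ctrl
im,d=ctrl.get_image('side'); cv2.imwrite('pics/s1.png',cv2.resize(im[100:220,140:300],None,fx=5,fy=5,interpolation=cv2.INTER_CUBIC))"
```

```text
t 1.4333 pos [0.4658 0.3084 0.1318] yaw 1.5 q6 0.42 toolx [ 0.     0.001 -1.   ] shift [2.24 0.   0.03] turn 0.0 (0.0 deg) rows 3
```

View pics/s1.png

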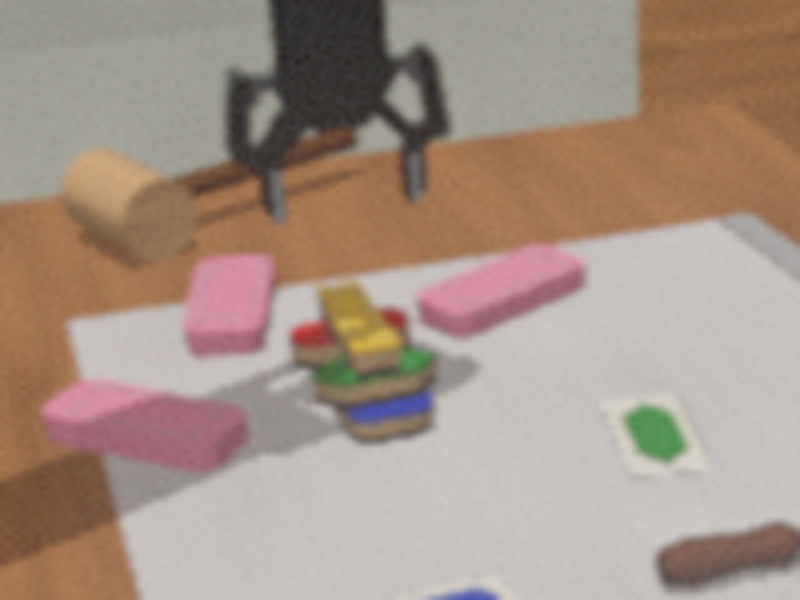

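Jaws at (275,200) and (415,185) straddle the yellow die at (360,330). I'll descend and close.

Call:
drive_tool --commands "-1 0.8 0 0 0;-1 1.6 0 0 0;-1 2.1 0 0 0;-1 2.35 0 0 0;-1 2.35 0 0 0;0.1 2.35 0 0 0;0.1 2.35 0 0 0;0.1 2.35 0 0 0"

```text
t: 2.15
tool_pos: [0.4676, 0.3081, 0.0396]
tool_rot: [1.194, 1.219, -1.188]
contact_force: [0.2, 0.1, 0.0]
opening: 0.0519
```

Call:
drive_tool --commands "1 0 0 0 0;1 0 0 0 0;1 0 0 0 0;1 0 0 0 0;1 0 0 0 0;1 0 0 0 0" --newtons 40

```text
t: 2.65
tool_pos: [0.4674, 0.3076, 0.039]
tool_rot: [1.194, 1.219, -1.189]
contact_force: [-1.1, 0.1, 6.0]
opening: 0.0314
```

Call:
drive_tool --commands "1 -0.2 0 0 0;1 -0.5 0 0 0;1 -1 0 0 0;1 -1.6 0 0 0;1 -2.2 0 0 0;1 -2.5 0 0 0;1 -2.5 0 0 0;1 -2.5 0 0 0"

```text
t: 3.32
tool_pos: [0.4664, 0.307, 0.1377]
tool_rot: [1.192, 1.22, -1.191]
contact_force: [-0.2, 0.0, -1.9]
opening: 0.0316
```

```bash
python3 -c "
from h import *
go(.4538,-.2814,.13,-6.6)
from station import ctrl
im,d=ctrl.get_image('side'); cv2.imwrite('pics/s2.png',cv2.resize(im[100:220,140:300],None,fx=5,fy=5,interpolation=cv2.INTER_CUBIC))
im,d=ctrl.get_image('top'); cv2.imwrite('pics/t2.png',cv2.resize(im[180:260,110:220],None,fx=6,fy=6,interpolation=cv2.INTER_CUBIC))"
```

```text
t 3.3167 pos [0.4664 0.307  0.1377] yaw 1.4 q6 0.43 toolx [ 0.001  0.    -1.   ] shift [ 0.19 -0.66 14.7 ] turn 1.59 (8.0 deg) rows 15
```

View pics/s2.png

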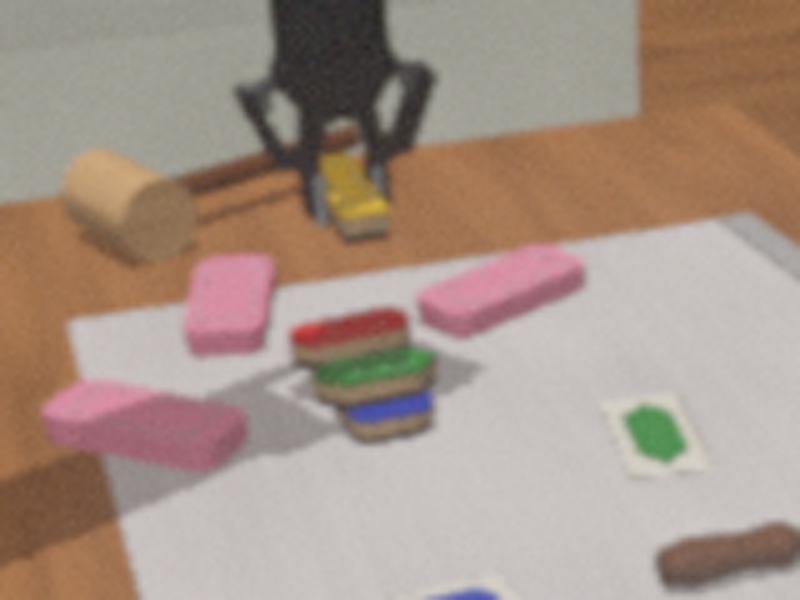

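View pics/t2.png

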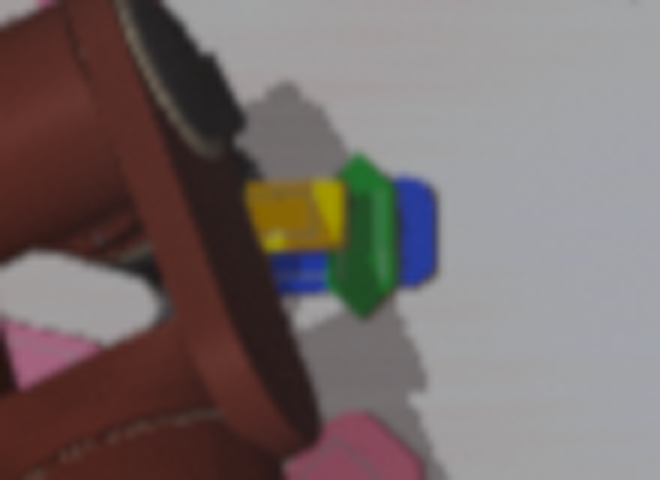

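Yellow is held level at (355,195) and the rest of the pile is undisturbed. I'll carry it to its board.

Call:
drive_tool --commands "1 0 -0.1 0.4 0;1 0 -0.1 1.2 0.2;1 0 -0.15 2.2 0.4;1 0 -0.2 3.2 0.6;1 0 -0.25 4.2 0.8;1 0 -0.3 5.2 0.8;1 0 -0.33 6.2 0.8;1 0 -0.33 7.2 0.8"

```text
t: 4.08
tool_pos: [0.458, 0.0172, 0.1352]
tool_rot: [1.241, 1.19, -1.245]
contact_force: [1.5, 0.3, -1.6]
opening: 0.0311
```

Call:
drive_tool --commands "1 0 0 1 0.2;1 0 0 2 0.4;1 0 0 3 0.6;1 0 0 4 0.8;1 0 0 5 0.8;1 0 0 6 0.8;1 0 0 6.8 0.8;1 0 0 7.2 0.8"

```text
t: 4.75
tool_pos: [0.445, -0.2719, 0.1353]
tool_rot: [1.296, 1.153, -1.298]
contact_force: [1.0, 0.2, -2.1]
opening: 0.0311
```

Call:
drive_tool --commands "1 0 0 0 0;1 0 0 0 0"

```text
t: 4.92
tool_pos: [0.4455, -0.2688, 0.1352]
tool_rot: [1.296, 1.155, -1.297]
contact_force: [0.4, 0.1, -1.3]
opening: 0.0312
```

```bash
python3 -c "
from h import *
go(.4538,-.2814,.08,-6.6)"
```

```text
t 4.9167 pos [ 0.4455 -0.2688  0.1352] yaw -6.8 q6 -0.57 toolx [-0.003  0.003 -1.   ] shift [1.38 0.25 0.29] turn -0.03 (-0.2 deg) rows 2
```

Call:
drive_tool --commands "1 0.6 0.2 0.3 0;1 1.4 0.25 0.3 0;1 1.4 0.25 0.3 0;1 1.4 0.25 0.3 0"

```text
t: 5.25
tool_pos: [0.4534, -0.2791, 0.0783]
tool_rot: [1.294, 1.16, -1.295]
contact_force: [-0.3, 0.8, -1.5]
opening: 0.0312
```

```bash
python3 -c "
from h import *
go(.4538,-.2814,.08,-6.6)
from station import ctrl
im,d=ctrl.get_image('side'); n=ctrl.camera_info('side');K,T=n['K'],n['T']
p=T[:3,:3].T@(np.array([.454,-.281,.08])-T[:3,3]); u,v=(K@p)[:2]/p[2]; print(u,v)
u,v=int(u),int(v); 
cv2.imwrite('pics/s3.png',cv2.resize(im[v-40:v+40,u-55:u+55],None,fx=7,fy=7,interpolation=cv2.INTER_CUBIC))
np.savez('s3.npz',im=im,d=d,K=K,T=T)
"
```

```text
t 5.25 pos [ 0.4534 -0.2791  0.0783] yaw -6.6 q6 -0.58 toolx [-0.005  0.005 -1.   ] shift [-0.04  0.02  0.05] turn 0.01 (0.0 deg) rows 1
264.48645365016705 262.77880899808827
```

View pics/s3.png

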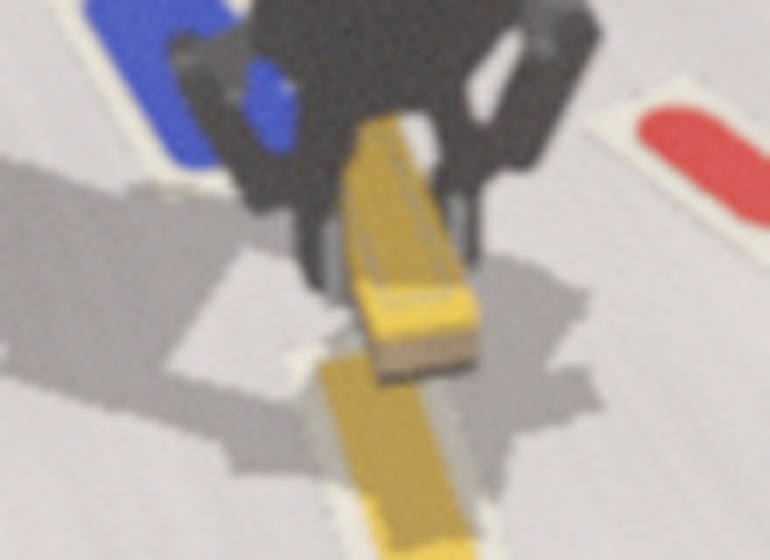

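```bash
python3 -c "
from h import *
im,d,K,T=load('s3.npz')
u0,v0=264-55,262-40
def P(cu,cv):
    u=u0+cu/7;v=v0+cv/7; z=d[int(v),int(u)]; return (T[:3,:3]@(np.array([(u-K[0,2])/K[0,0]*z,(v-K[1,2])/K[1,1]*z,z]))+T[:3,3]).round(4)
for c in [(315,250),(315,270),(320,280),(325,288),(328,295),(335,240),(335,270),(335,285),(400,230),(410,290),(390,150),(430,345),(430,365),(400,370),(470,240),(470,255)]: print(c,P(*c))
"
```

```text
(315, 250) [ 0.4288 -0.2842  0.1041]
(315, 270) [ 0.429  -0.283   0.0951]
(320, 280) [ 0.4302 -0.2838  0.0914]
(325, 288) [ 0.4316 -0.2846  0.0884]
(328, 295) [ 0.434  -0.2797  0.081 ]
(335, 240) [ 0.4346 -0.2871  0.1086]
(335, 270) [ 0.4338 -0.2884  0.0979]
(335, 285) [ 0.4342 -0.2868  0.0906]
(400, 230) [ 0.4573 -0.2838  0.1037]
(410, 290) [ 0.4491 -0.3153  0.1063]
(390, 150) [ 0.4676 -0.2459  0.1056]
(430, 345) [ 0.4487 -0.3336  0.0995]
(430, 365) [ 0.4498 -0.3304  0.0886]
(400, 370) [ 0.4398 -0.3315  0.0906]
(470, 240) [ 0.4787 -0.2895  0.0978]
(470, 255) [ 0.4786 -0.29    0.0922]
```

The fingertips sit near the level of the die's underside (TCP + 5 mm). I'll lower in stages and watch the force.

Call:
drive_tool --commands "1 0.5 0.02 0.05 0;1 1.0 0.02 0.05 0;1 1.4 0.02 0.05 0;1 1.6 0.02 0.05 0;1 1.75 0.02 0.05 0;1 1.85 0.02 0.05 0;1 1.85 0.02 0.05 0"

```text
t: 5.88
tool_pos: [0.4561, -0.2841, 0.0078]
tool_rot: [1.294, 1.152, -1.294]
contact_force: [-0.6, 0.1, -0.2]
opening: 0.0313
```

```bash
python3 -c "
from h import *
go(.4538,-.2814,-.002,-6.6)"
```

```text
t 5.8833 pos [ 0.4561 -0.2841  0.0078] yaw -6.6 q6 -0.58 toolx [ 0.001 -0.    -1.   ] shift [ 0.24 -0.06 -0.06] turn -0.0 (-0.0 deg) rows 1
```

Call:
drive_tool --commands "1 0 -0.03 -0.03 0;1 0.05 -0.05 -0.05 0;1 0.1 -0.05 -0.05 0;1 0.1 -0.05 -0.05 0"

```text
t: 6.22
tool_pos: [0.4539, -0.2818, 0.0034]
tool_rot: [1.294, 1.152, -1.294]
contact_force: [0.0, 0.1, -0.7]
opening: 0.0312
```

Call:
drive_tool --commands "1 0.04 0 0 0;1 0.08 0 0 0;1 0.1 0 0 0;1 0.1 0 0 0"

```text
t: 6.55
tool_pos: [0.4543, -0.2821, 0.0024]
tool_rot: [1.294, 1.154, -1.295]
contact_force: [-8.5, 7.5, 20.7]
opening: 0.0316
```

Call:
drive_tool --commands "1 -0.06 0 0 0;1 -0.06 0 0 0;0.15 -0.06 0 0 0;0.1 -0.06 0 0 0;-0.1 -0.06 0 0 0;-0.3 -0.06 0 0 0;-0.4 -0.06 0 0 0;-0.4 -0.06 0 0 0"

```text
t: 7.22
tool_pos: [0.4538, -0.2818, 0.0015]
tool_rot: [1.294, 1.153, -1.294]
contact_force: [0.1, 0.0, -0.1]
opening: 0.0601
```

Call:
drive_tool --commands "-0.4 -0.3 0 0 0;-0.4 -0.8 0 0 0;-0.4 -1.6 0 0 0;-0.4 -2.4 0 0 0;-0.4 -3 0 0 0;-0.4 -3 0 0 0"

```text
t: 7.72
tool_pos: [0.4573, -0.2845, 0.1296]
tool_rot: [1.293, 1.139, -1.29]
contact_force: [-0.1, -0.5, 0.8]
opening: 0.0601
```

```bash
python3 -c "
from h import *
from station import ctrl
im,d=ctrl.get_image('side'); 
cv2.imwrite('pics/s4.png',cv2.resize(im[222:322,209:319],None,fx=5,fy=5,interpolation=cv2.INTER_CUBIC))
im,d=ctrl.get_image('top'); n=ctrl.camera_info('top');np.savez('t4.npz',im=im,d=d,**n); cv2.imwrite('pics/t4.png',im)
go(.45,.2,.16,90)
for c in HUE:
    for m,s,ce in comps(im,c):
        if 90<s[0]<420 and 90<s[1]<290: 
            z=np.median(pts(d,n['K'],n['T'],m)[:,2]);print(c,s,z,*pca(m,n['K'],n['T'],z),*rect(m,n['K'],n['T'],z))
"
```

```text
t 7.8167 pos [ 0.4548 -0.2826  0.124 ] yaw -6.6 q6 -0.58 toolx [ 0.003 -0.003 -1.   ] shift [ -0.93  -1.51 -11.97] turn 16.67 (83.4 deg) rows 12
red [293 165  24  13 202] 0.0022497710376397917 [ 0.6277 -0.1727] -74.9 [ 0.6274 -0.1724  0.0833  0.0311] -74.6
red [402 203  17  30 119] 0.4482722369908322 [ 0.4231 -0.3194] -33.2 [ 0.4178 -0.3159  0.067   0.013 ] -32.6
red [142 207  13  27 272] 0.04276719701638554 [0.4664 0.3402] 5.7 [0.4665 0.3403 0.0846 0.0347] 5.8
red [ 236  259  134  125 6811] 0.5777630000898537 [ 0.2226 -0.076 ] -50.4 [ 0.2235 -0.0933  0.2651  0.1161] -59.6
red [375 265   7   6  16] 0.46888972593700795 [ 0.3212 -0.2342] -62.1 [ 0.3221 -0.2345  0.0113  0.0079] -48.9
green [191 165  22   9 145] 0.0022217270206876805 [0.6403 0.1788] 81.3 [0.6402 0.1787 0.0728 0.026 ] 81.8
green [166 207   9  25 119] 0.04290731300235229 [0.4693 0.2719] 3.9 [0.4686 0.2691 0.0768 0.0252] 5.0
blue [176 210   6  17  78] 0.0202728388007698 [0.4729 0.2474] 3.1 [0.4736 0.2472 0.0528 0.0157] 5.3
blue [140 215   2  13  21] 0.02144132695573342 [0.4636 0.3705] 5.9 [0.4655 0.3704 0.0391 0.0032] 2.7
blue [155 214   9  11  93] 0.020601485059895452 [0.4714 0.3105] 12.7 [0.471  0.3113 0.0337 0.0258] 2.0
blue [245 214  42  19 657] 0.0025517586604039133 [ 0.4542 -0.0349] -86.3 [ 0.4544 -0.035   0.1344  0.0545] -86.7
yellow [330 218   8   7  30] 0.02335824179282331 [ 0.4555 -0.2555] 79.5 [ 0.4533 -0.2558  0.0235  0.0178] 79.5
```

View pics/s4.png

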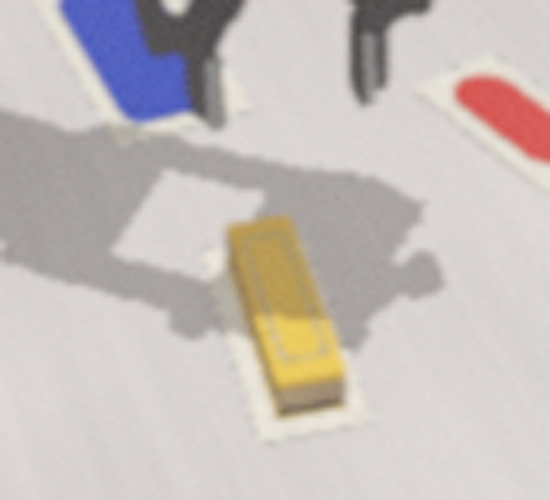

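View pics/t4.png

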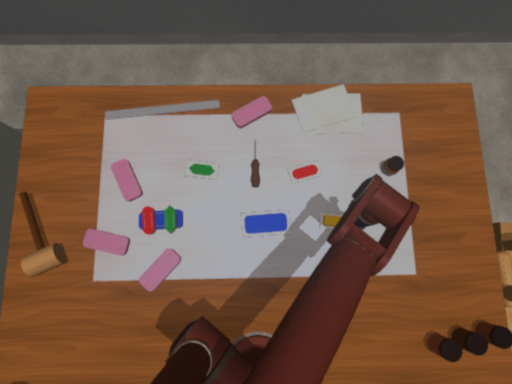

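Yellow now sits on its board (side crop (285,320)). Next is the red die at about (0.4665,0.3403), angled about 5.8°. I'll refine red and green first.

```bash
python3 -c "
from h import *
im,d,K,T=load('t4.npz')
h=cv2.cvtColor(im,cv2.COLOR_BGR2HSV)
for c,(a,b) in {'green':(40,85),'red':(0,8)}.items():
    m=cv2.inRange(h,(a,90,25),(b,255,255)); m[:200]=0;m[245:]=0;m[:,:138]=0;m[:,190:]=0
    m=m>0
    print(c,m.sum(),*pca(m,K,T,.0435),*rect(m,K,T,.0435))
cv2.imwrite('pics/pile4.png',cv2.resize(im[195:245,130:195],None,fx=10,fy=10,interpolation=cv2.INTER_CUBIC))
go(.4665,.340,.14,95.8)
"
```

```text
green 247 [0.469  0.2711] 4.2 [0.4683 0.272  0.0831 0.035 ] 1.9
red 271 [0.4666 0.3387] 6.9 [0.4676 0.3387 0.0876 0.0345] 7.7
t 7.8167 pos [ 0.4548 -0.2826  0.124 ] yaw -6.6 q6 -0.58 toolx [ 0.003 -0.003 -1.   ] shift [ -0.44  -1.51 -15.49] turn 15.51 (77.6 deg) rows 15
```

View pics/pile4.png

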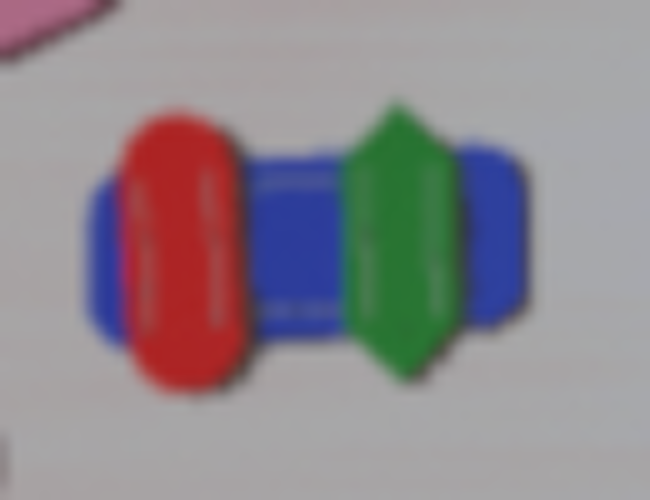

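Call:
drive_tool --commands "-0.27 -0.4 -0.7 -1 1.4;-0.27 -0.4 -0.7 -2 2.8;-0.27 -0.4 -0.7 -3 4.2;-0.27 -0.4 -0.7 -4 5.6;-0.27 -0.4 -0.7 -5 7;-0.27 -0.4 -0.7 -6 7.8;-0.27 -0.4 -0.7 -7 7.8;-0.27 -0.4 -0.7 -7.2 7.8"

```text
t: 8.48
tool_pos: [0.458, 0.0105, 0.1361]
tool_rot: [1.765, 0.724, -1.77]
contact_force: [0.8, 0.1, 0.0]
opening: 0.0543
```

```bash
python3 -c "
from h import *
go(.4666,.3397,.14,96)"
```

```text
t 8.4833 pos [0.458  0.0105 0.1361] yaw -45.6 q6 0.66 toolx [-0.003  0.001 -1.   ] shift [-0.09 -5.73 -5.91] turn 7.68 (38.4 deg) rows 8
```

Call:
drive_tool --commands "-0.27 0 -0.7 -0.7 1.2;-0.27 0 -1.4 -1.4 2.4;-0.27 0 -2.1 -2.1 3.6;-0.27 0 -2.8 -2.8 4.8;-0.27 0 -3.5 -3.5 6;-0.27 0 -4.2 -4.2 7.2;-0.27 0 -4.9 -4.9 7.7;-0.27 0 -5.4 -5.5 7.7"

```text
t: 9.15
tool_pos: [0.4638, 0.3176, 0.1358]
tool_rot: [2.165, 0.109, -2.172]
contact_force: [-0.2, 0.2, -0.5]
opening: 0.0541
```

Call:
drive_tool --commands "-0.27 0 0 0 0;-0.27 0 0 0 0;-0.27 0 0 0 0"

```text
t: 9.4
tool_pos: [0.4647, 0.315, 0.136]
tool_rot: [2.165, 0.109, -2.171]
contact_force: [0.3, -0.2, 0.3]
opening: 0.0541
```

```bash
python3 -c "
from h import *
go(.4666,.3397,.07,96)"
```

```text
t 9.4 pos [0.4647 0.315  0.136 ] yaw -84.1 q6 1.93 toolx [-0.003 -0.002 -1.   ] shift [ 1.65 -0.61 -0.12] turn -0.02 (-0.1 deg) rows 2
```

Call:
drive_tool --commands "-0.27 0.5 -0.5 -0.1 0;-0.27 1 -0.6 -0.1 0;-0.27 1.5 -0.6 -0.1 0;-0.27 1.6 -0.6 -0.1 0;-0.27 1.6 -0.6 -0.1 0;-0.27 1.6 -0.6 -0.1 0"

```text
t: 9.9
tool_pos: [0.4675, 0.3389, 0.074]
tool_rot: [2.169, 0.109, -2.17]
contact_force: [-0.3, 0.1, 0.2]
opening: 0.0543
```

```bash
python3 -c "
from h import *
go(.4666,.3397,.025,96)
from station import ctrl
im,d=ctrl.get_image('side'); cv2.imwrite('pics/s5.png',cv2.resize(im[120:200,160:270],None,fx=7,fy=7,interpolation=cv2.INTER_CUBIC))"
```

```text
t 9.9 pos [0.4675 0.3389 0.074 ] yaw -84.2 q6 1.97 toolx [-0. -0. -1.] shift [ 1.22 -0.02  0.02] turn -0.05 (-0.2 deg) rows 2
```

View pics/s5.png

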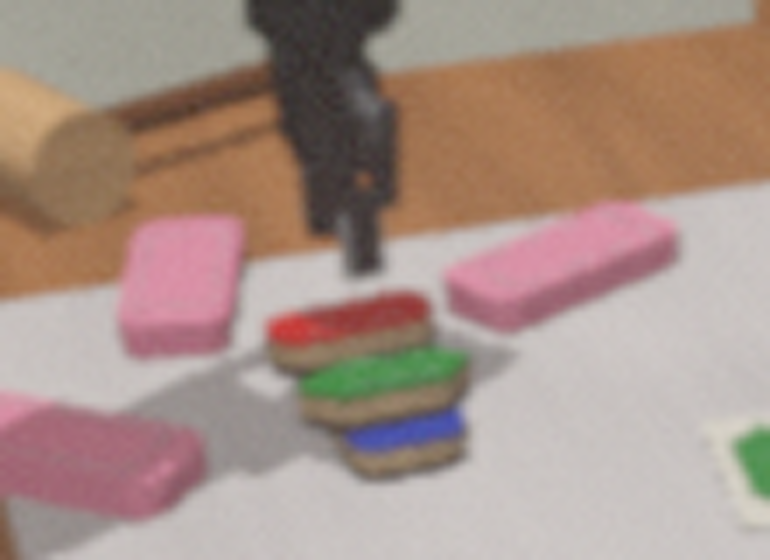

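Call:
drive_tool --commands "-0.27 0.5 0 0 0;-0.27 0.9 0 0 0;-0.27 1.1 0 0 0;-0.27 1.2 0 0 0;-0.27 1.2 0 0 0;-0.27 1.2 0 0 0"

```text
t: 10.45
tool_pos: [0.4679, 0.3402, 0.0267]
tool_rot: [2.171, 0.112, -2.168]
contact_force: [-0.1, -0.1, -0.4]
opening: 0.0544
```

Call:
drive_tool --commands "0 0 0 0 0;0.1 0 0 0 0;1 0 0 0 0;1 0 0 0 0;1 0 0 0 0;1 0 0 0 0;1 0 0 0 0"

```text
t: 11.03
tool_pos: [0.4683, 0.3406, 0.0272]
tool_rot: [2.172, 0.112, -2.167]
contact_force: [-1.2, 1.5, 5.4]
opening: 0.0349
```

Call:
drive_tool --commands "1 -0.2 0 0 0;1 -0.5 0 0 0;1 -1 0 0 0;1 -1.6 0 0 0;1 -2.2 0 0 0;1 -2.6 0 0 0;1 -2.6 0 0 0;1 -2.6 0 0 0"

```text
t: 11.7
tool_pos: [0.4677, 0.3402, 0.131]
tool_rot: [2.172, 0.112, -2.167]
contact_force: [-0.4, -0.0, -1.7]
opening: 0.035
```

```bash
python3 -c "
from h import *
go(.6275,-.1726,.13,15.1)
from station import ctrl
im,d=ctrl.get_image('side'); cv2.imwrite('pics/s6.png',cv2.resize(im[100:200,160:270],None,fx=6,fy=6,interpolation=cv2.INTER_CUBIC))"
```

```text
t 11.7 pos [0.4677 0.3402 0.131 ] yaw -84.1 q6 1.97 toolx [ 0.002  0.001 -1.   ] shift [ 0.02 13.16 -2.66] turn 16.15 (80.8 deg) rows 13
```

View pics/s6.png

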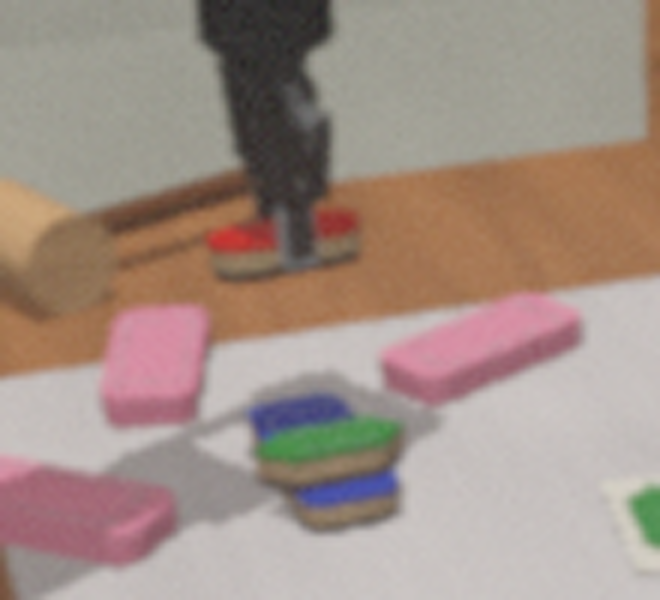

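Call:
drive_tool --commands "1 0 0.4 -0.1 0.5;1 0 1.2 -0.2 1.5;1 0 2.1 -0.4 2.7;1 0 3 -0.6 3.9;1 0 3.9 -0.8 5.1;1 0 4.8 -1 6.3;1 0 5.7 -1.2 7.5;1 0 6.6 -1.3 8.1"

```text
t: 12.42
tool_pos: [0.545, 0.0808, 0.1273]
tool_rot: [-1.871, 0.59, 1.877]
contact_force: [1.2, -0.4, -1.7]
opening: 0.0349
```

```bash
python3 -c "
from h import *
go(.6275,-.1726,.13,15.1)"
```

```text
t 12.4167 pos [0.545  0.0808 0.1273] yaw -124.9 q6 2.19 toolx [-0.004 -0.    -1.   ] shift [-0.07  4.02 -5.32] turn 8.0 (40.0 deg) rows 7
```

Call:
drive_tool --commands "1 -0.1 0.6 -0.8 1.2;1 -0.1 1.2 -1.6 2.4;1 -0.1 1.8 -2.4 3.6;1 -0.1 2.4 -3.1 4.8;1 -0.1 2.9 -3.8 6;1 -0.1 3.4 -4.4 7.2;1 -0.1 3.7 -4.9 8;1 -0.1 3.8 -5.0 8"

```text
t: 13.08
tool_pos: [0.6236, -0.1593, 0.1311]
tool_rot: [-1.398, 1.075, 1.403]
contact_force: [-1.4, -0.4, -0.5]
opening: 0.035
```

Call:
drive_tool --commands "1 0 0 0 0;1 0 0 0 0;1 0 0 0 0"

```text
t: 13.33
tool_pos: [0.6231, -0.1547, 0.1324]
tool_rot: [-1.403, 1.07, 1.407]
contact_force: [-0.2, -0.7, -0.9]
opening: 0.0351
```

```bash
python3 -c "
from h import *
go(.6275,-.1726,.05,15.1)"
```

```text
t 13.3333 pos [ 0.6231 -0.1547  0.1324] yaw -164.5 q6 2.51 toolx [-0.002  0.001 -1.   ] shift [ 2.06  0.01 -0.46] turn 0.07 (0.4 deg) rows 3
```

Call:
drive_tool --commands "1 0.5 0 -0.3 0;1 1.1 0 -0.5 0;1 1.7 0 -0.5 0;1 2.05 0 -0.5 0;1 2.05 0 -0.5 0;1 2.05 0 -0.5 0"

```text
t: 13.83
tool_pos: [0.6286, -0.174, 0.0508]
tool_rot: [-1.403, 1.07, 1.407]
contact_force: [0.3, 0.6, -0.4]
opening: 0.0349
```

```bash
python3 -c "
from h import *
go(.6272,-.174,.007,15.1)"
```

```text
t 13.8333 pos [ 0.6286 -0.174   0.0508] yaw -164.6 q6 2.49 toolx [-0.002  0.001 -1.   ] shift [1.1  0.03 0.01] turn 0.07 (0.3 deg) rows 2
```

Call:
drive_tool --commands "1 0.4 0.03 0 0;1 0.7 0.03 0 0;1 0.9 0.03 0 0;1 0.98 0.03 0 0;1 1.0 0.03 0 0;1 1.0 0.03 0 0;1 1.0 0.03 0 0"

```text
t: 14.42
tool_pos: [0.6288, -0.1759, 0.0125]
tool_rot: [-1.405, 1.07, 1.403]
contact_force: [-0.2, -0.2, -0.8]
opening: 0.0349
```

Call:
drive_tool --commands "1 0.02 0 0 0;1 0.05 0 0 0;1 0.05 0 0 0"

```text
t: 14.67
tool_pos: [0.6283, -0.1758, 0.0099]
tool_rot: [-1.404, 1.07, 1.404]
contact_force: [-0.8, 0.3, -2.1]
opening: 0.035
```

Call:
drive_tool --commands "1 0.02 0 0.04 0;1 0.04 0 0.04 0;1 0.06 0 0.04 0;1 0.06 0 0.04 0"

```text
t: 15.0
tool_pos: [0.6279, -0.174, 0.0082]
tool_rot: [-1.404, 1.07, 1.404]
contact_force: [-2.9, 1.5, 4.0]
opening: 0.035
```

Light contact (4 N). Releasing now.

Call:
drive_tool --commands "1 0 0 0 0;0.15 0 0 0 0;0.05 0 0 0 0;-0.1 0 0 0 0;-0.2 0 0 0 0;-0.27 0 0 0 0;-0.27 0 0 0 0"

```text
t: 15.58
tool_pos: [0.6277, -0.1742, 0.0071]
tool_rot: [-1.404, 1.07, 1.404]
contact_force: [-0.4, 0.2, 0.2]
opening: 0.0544
```

Call:
drive_tool --commands "-0.27 -0.3 0 0 0;-0.27 -0.8 0 0 0;-0.27 -1.6 0 0 0;-0.27 -2.4 0 0 0;-0.27 -3 0 0 0;-0.27 -3 0 0 0;-0.27 -3 0 0 0"

```text
t: 16.17
tool_pos: [0.6294, -0.1748, 0.131]
tool_rot: [-1.409, 1.069, 1.399]
contact_force: [-0.0, 0.4, -1.0]
opening: 0.0543
```

```bash
python3 -c "
from h import *
go(.469,.2713,.13,94)
from station import ctrl
im,d=ctrl.get_image('side'); cv2.imwrite('pics/s7.png',im)
im,d=ctrl.get_image('top'); n=ctrl.camera_info('top');np.savez('t7.npz',im=im,d=d,**n); cv2.imwrite('pics/t7.png',im)
h=cv2.cvtColor(im,cv2.COLOR_BGR2HSV);K,T=n['K'],n['T']
m=cv2.inRange(h,(40,90,25),(85,255,255)); m[:200]=0;m[245:]=0;m[:,:138]=0;m[:,190:]=0
m=m>0
print(m.sum(),*pca(m,K,T,.0435),*rect(m,K,T,.0435))
"
```

```text
t 16.1667 pos [ 0.6294 -0.1748  0.131 ] yaw -164.6 q6 2.49 toolx [ 0.005 -0.002 -1.   ] shift [-0.02  0.91 11.82] turn -15.73 (-78.6 deg) rows 12
247 [0.469  0.2711] 4.2 [0.4683 0.272  0.0831 0.035 ] 1.9
```

View pics/s7.png

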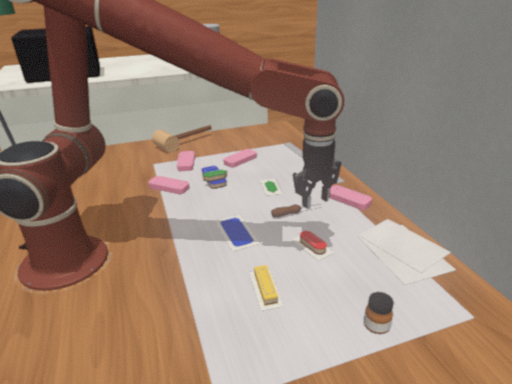

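View pics/t7.png

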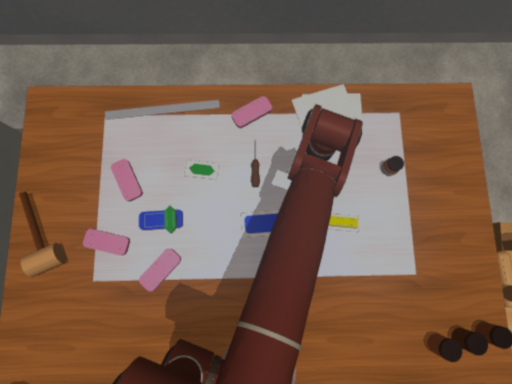

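Red is on its board (side (313,243)) and the pile is intact. Now back for green.

Call:
drive_tool --commands "-0.27 0 0.1 0.9 -1.2;-0.27 0 0.2 1.8 -2.4;-0.27 0 0.3 2.7 -3.6;-0.27 0 0.4 3.6 -4.8;-0.27 0 0.5 4.5 -6;-0.27 0 0.5 5.4 -7.2;-0.27 0 0.5 5.9 -7.8;-0.27 0 0.5 5.9 -7.8"

```text
t: 16.93
tool_pos: [0.5432, 0.0515, 0.1249]
tool_rot: [-1.864, 0.595, 1.874]
contact_force: [-0.0, -0.2, -0.5]
opening: 0.0545
```

```bash
python3 -c "
from h import *
go(.469,.2713,.13,94)"
```

```text
t 16.9333 pos [0.5432 0.0515 0.1249] yaw -125.3 q6 2.14 toolx [-0.005  0.001 -1.   ] shift [-0.11 -3.41  4.69] turn -7.86 (-39.3 deg) rows 6
```

Call:
drive_tool --commands "-0.27 -0.1 -0.6 0.8 -1.2;-0.27 -0.1 -1.2 1.6 -2.4;-0.27 -0.1 -1.8 2.5 -3.6;-0.27 -0.1 -2.4 3.3 -4.8;-0.27 -0.1 -2.9 4.1 -6;-0.27 -0.1 -3.4 4.7 -7.2;-0.27 -0.1 -3.4 4.7 -7.9;-0.27 -0.1 -3.4 4.7 -7.9"

```text
t: 17.6
tool_pos: [0.4715, 0.2687, 0.1298]
tool_rot: [2.182, 0.075, -2.188]
contact_force: [-0.2, 0.4, 0.7]
opening: 0.0541
```

```bash
python3 -c "
from h import *
go(.469,.2713,.065,94)"
```

```text
t 17.6 pos [0.4715 0.2687 0.1298] yaw -86.0 q6 1.88 toolx [-0.002 -0.002 -1.   ] shift [ 1.62 -0.07  0.05] turn 0.0 (0.0 deg) rows 2
```

Call:
drive_tool --commands "-0.27 0.6 -0.05 0.05 0;-0.27 1.2 -0.07 0.05 0;-0.27 1.6 -0.07 0.05 0;-0.27 1.6 -0.07 0.05 0;-0.27 1.6 -0.07 0.05 0"

```text
t: 18.02
tool_pos: [0.4696, 0.2693, 0.0656]
tool_rot: [2.184, 0.069, -2.192]
contact_force: [-0.1, -0.2, -0.0]
opening: 0.0543
```

```bash
python3 -c "
from h import *
go(.469,.2713,.026,94)
from station import ctrl
im,d=ctrl.get_image('side'); cv2.imwrite('pics/s8.png',cv2.resize(im[120:200,160:270],None,fx=7,fy=7,interpolation=cv2.INTER_CUBIC))"
```

```text
t 18.0167 pos [0.4696 0.2693 0.0656] yaw -86.3 q6 1.89 toolx [-0.004 -0.002 -1.   ] shift [ 0.99 -0.05  0.01] turn -0.06 (-0.3 deg) rows 1
```

View pics/s8.png

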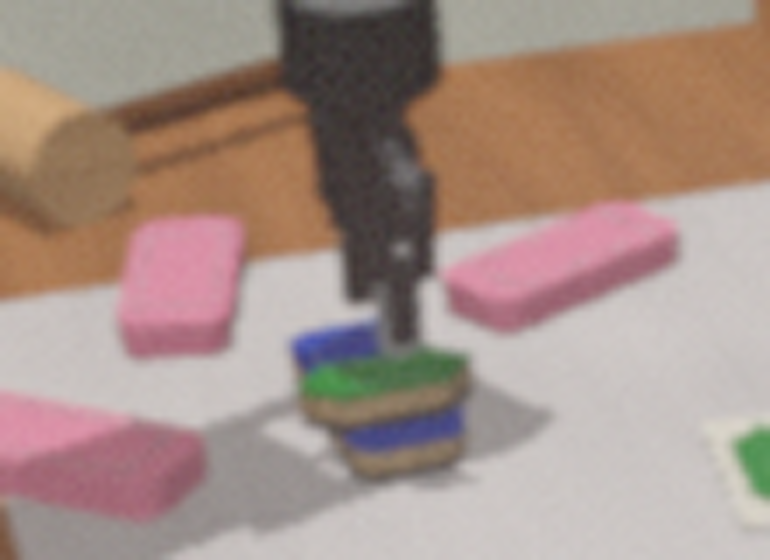

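Call:
drive_tool --commands "-0.27 0.4 -0.05 0 0;-0.27 0.7 -0.05 0 0;-0.27 0.9 -0.05 0 0;-0.27 0.97 -0.05 0 0;-0.27 0.97 -0.05 0 0;-0.27 0.97 -0.05 0 0"

```text
t: 18.57
tool_pos: [0.4703, 0.2729, 0.0288]
tool_rot: [2.187, 0.074, -2.187]
contact_force: [-0.2, 0.5, -0.1]
opening: 0.0547
```

Call:
drive_tool --commands "0 0 0 0 0;0.1 0 0 0 0;1 0 0 0 0;1 0 0 0 0;1 0 0 0 0;1 0 0 0 0;1 0 0 0 0"

```text
t: 19.15
tool_pos: [0.4709, 0.2732, 0.0295]
tool_rot: [2.189, 0.074, -2.186]
contact_force: [-0.5, 0.4, 4.7]
opening: 0.0348
```

Call:
drive_tool --commands "1 -0.2 0 0 0;1 -0.5 0 0 0;1 -1 0 0 0;1 -1.6 0 0 0;1 -2.2 0 0 0;1 -2.6 0 0 0;1 -2.6 0 0 0;1 -2.6 0 0 0"

```text
t: 19.82
tool_pos: [0.4706, 0.2731, 0.1337]
tool_rot: [2.19, 0.075, -2.185]
contact_force: [0.6, 0.9, -1.4]
opening: 0.0348
```

```bash
python3 -c "
from h import *
go(.6403,.1786,.13,172.1)
from station import ctrl
im,d=ctrl.get_image('side'); cv2.imwrite('pics/s9.png',cv2.resize(im[100:200,160:270],None,fx=6,fy=6,interpolation=cv2.INTER_CUBIC))"
```

```text
t 19.8167 pos [0.4706 0.2731 0.1337] yaw -86.1 q6 1.89 toolx [ 0.002  0.001 -1.   ] shift [ 0.1   2.64 -4.07] turn -15.65 (-78.2 deg) rows 11
```

View pics/s9.png

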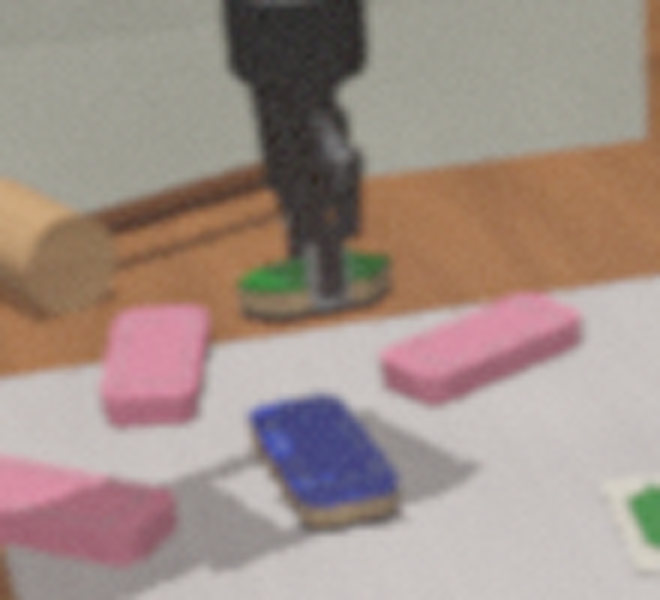

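Call:
drive_tool --commands "1 0 0.1 -0.2 -0.4;1 0 0.3 -0.5 -1.4;1 0 0.6 -0.9 -2.6;1 0 0.9 -1.4 -3.8;1 0 1.2 -1.8 -5;1 0 1.4 -2.1 -6.2;1 0 1.5 -2.3 -7.4;1 0 1.5 -2.3 -8"

```text
t: 20.53
tool_pos: [0.566, 0.2177, 0.1298]
tool_rot: [1.768, 0.716, -1.775]
contact_force: [-1.0, 0.1, -0.2]
opening: 0.035
```

```bash
python3 -c "
from h import *
go(.6403,.1786,.13,172.1)"
```

```text
t 20.5333 pos [0.566  0.2177 0.1298] yaw -46.0 q6 1.05 toolx [-0.004 -0.001 -1.   ] shift [-0.01  1.99 -0.66] turn -7.62 (-38.1 deg) rows 6
```

Call:
drive_tool --commands "1 0 0.5 -0.1 -1.2;1 0 1 -0.3 -2.4;1 0 1.4 -0.4 -3.6;1 0 1.7 -0.5 -4.8;1 0 1.9 -0.6 -6;1 0 2 -0.65 -7;1 0 2 -0.65 -7.6;1 0 2 -0.65 -7.6"

```text
t: 21.2
tool_pos: [0.6389, 0.179, 0.1295]
tool_rot: [1.31, 1.141, -1.317]
contact_force: [-0.0, 0.7, -1.2]
opening: 0.035
```

Call:
drive_tool --commands "1 0 0 0 0;1 0 0 0 0"

```text
t: 21.37
tool_pos: [0.6392, 0.1795, 0.1309]
tool_rot: [1.312, 1.139, -1.316]
contact_force: [-0.6, -1.0, -0.7]
opening: 0.0355
```

```bash
python3 -c "
from h import *
go(.6403,.1786,.05,172.1)"
```

```text
t 21.3667 pos [0.6392 0.1795 0.1309] yaw -8.2 q6 0.3 toolx [-0.002 -0.    -1.   ] shift [2.02 0.04 0.02] turn -0.06 (-0.3 deg) rows 2
```

Call:
drive_tool --commands "1 0.5 0.04 -0.03 0;1 1.1 0.04 -0.03 0;1 1.7 0.04 -0.03 0;1 2.05 0.04 -0.03 0;1 2.4 0.04 -0.03 0;1 2.7 0.04 -0.03 0;1 2.9 0.04 -0.03 0;1 2.9 0.04 -0.03 0"

```text
t: 22.03
tool_pos: [0.6407, 0.1803, 0.0145]
tool_rot: [1.311, 1.14, -1.316]
contact_force: [-1.4, -0.5, -0.6]
opening: 0.0351
```

Call:
drive_tool --commands "1 0 0 0 0;1 0 0 0 0"

```text
t: 22.2
tool_pos: [0.6429, 0.1807, 0.0178]
tool_rot: [1.314, 1.137, -1.311]
contact_force: [0.5, -0.7, -0.2]
opening: 0.0351
```

```bash
python3 -c "
from h import *
go(.6406,.1805,.0105,172.1)"
```

```text
t 22.2 pos [0.6429 0.1807 0.0178] yaw -8.1 q6 0.3 toolx [ 0.002  0.    -1.   ] shift [ 0.18 -0.06  0.01] turn -0.05 (-0.2 deg) rows 1
```

Call:
drive_tool --commands "1 0.05 -0.05 0 0;1 0.1 -0.05 0 0;1 0.14 -0.05 0 0;1 0.14 -0.05 0 0"

```text
t: 22.53
tool_pos: [0.6397, 0.1807, 0.0107]
tool_rot: [1.313, 1.139, -1.313]
contact_force: [-0.1, 0.2, -0.9]
opening: 0.035
```

Call:
drive_tool --commands "1 0.02 0 0 0;1 0.04 0 0 0;1 0.05 0 0 0;1 0.05 0 0 0"

```text
t: 22.87
tool_pos: [0.64, 0.1808, 0.0105]
tool_rot: [1.312, 1.139, -1.314]
contact_force: [-5.0, -1.7, 7.0]
opening: 0.0351
```

Contact (7 N) at the predicted height. Releasing.

Call:
drive_tool --commands "1 -0.02 0 0 0;0.15 -0.02 0 0 0;0.05 -0.02 0 0 0;-0.1 -0.02 0 0 0;-0.2 -0.02 0 0 0;-0.27 -0.02 0 0 0;-0.27 -0.02 0 0 0"

```text
t: 23.45
tool_pos: [0.6399, 0.1808, 0.0096]
tool_rot: [1.313, 1.139, -1.313]
contact_force: [-0.5, 0.2, -0.1]
opening: 0.0541
```

Call:
drive_tool --commands "-0.27 -0.3 0 0 0;-0.27 -0.8 0 0 0;-0.27 -1.6 0 0 0;-0.27 -2.4 0 0 0;-0.6 -3 0 0 0;-1 -3 0 0 0;-1 -3 0 0 0"

```text
t: 24.03
tool_pos: [0.6416, 0.1811, 0.1335]
tool_rot: [1.317, 1.135, -1.308]
contact_force: [0.0, 0.4, -0.3]
opening: 0.0849
```

```bash
python3 -c "
from h import *
from station import ctrl
im,d=ctrl.get_image('side'); cv2.imwrite('pics/s10.png',im)
im,d=ctrl.get_image('top'); n=ctrl.camera_info('top');np.savez('t10.npz',im=im,d=d,**n); cv2.imwrite('pics/t10.png',im)
K,T=n['K'],n['T']
for c in HUE:
    for m,s,ce in comps(im,c,60):
        if 90<s[0]<420 and 160<s[1]<240: 
            z=np.median(pts(d,K,T,m)[:,2]);print(c,s,z.round(4),*pca(m,K,T,z),*rect(m,K,T,z))
go(.467,.3074,.13,0)
"
```

```text
red [293 164  25  14 196] 0.0236 [ 0.6258 -0.1716] -74.0 [ 0.6256 -0.172   0.0851  0.0315] -74.6
blue [140 212  16  17 243] 0.0207 [0.4684 0.3475] 3.6 [0.4685 0.3485 0.0519 0.0503] -1.0
blue [245 214  42  19 655] 0.0027 [ 0.4542 -0.0347] -86.1 [ 0.4543 -0.0348  0.1339  0.0544] -86.3
yellow [324 216  34  12 290] 0.0239 [ 0.4529 -0.2797] 84.1 [ 0.4535 -0.2795  0.1092  0.0297] 83.3
t 24.1333 pos [0.6393 0.1807 0.1291] yaw -8.1 q6 0.31 toolx [-0.001 -0.    -1.   ] shift [-0.02 -4.71 -2.53] turn -1.63 (-8.1 deg) rows 6
```

View pics/t10.png

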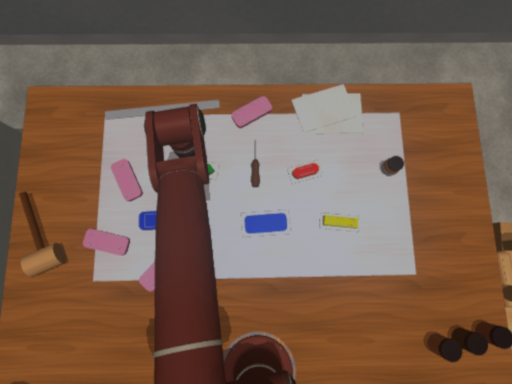

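View pics/s10.png

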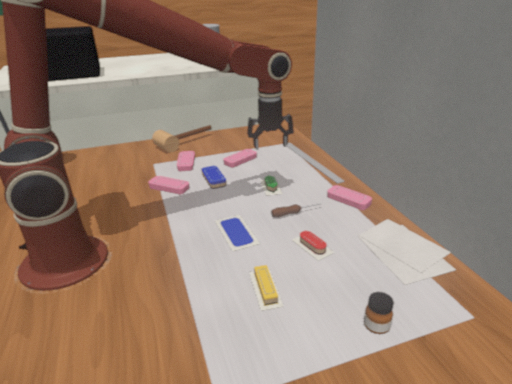

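Red measures (0.626,-0.172) at -74° and yellow (0.453,-0.280) at 84°. Both are within 2 mm and 1° of their boards. Blue's pose comes from the earlier clear frame.

```bash
python3 -c "
from h import *
im,d,K,T=load('t7.npz')
h=cv2.cvtColor(im,cv2.COLOR_BGR2HSV)
m=cv2.inRange(h,(105,100,30),(132,255,255)); m[:200]=0;m[240:]=0;m[:,:130]=0;m[:,195:]=0
print(*rect(m>0,K,T,.0215)); 
ms=[(m>0)&(np.arange(512)[None]<165),(m>0)&(np.arange(512)[None]>=165)]
for a in ms: print(pca(a,K,T,.0215),rect(a,K,T,.0215))
g=cv2.inRange(h,(40,90,25),(85,255,255)); g[:209]=0;g[227:]=0;g[:,:138]=0;g[:,190:]=0
print(pca((m|g)>0,K,T,.0215),rect((m|g)>0,K,T,.0215))
"
```

```text
[0.4691 0.3079 0.1357 0.0587] -88.6
(array([0.4683, 0.3357]), np.float64(-87.4)) (array([0.4684, 0.3368, 0.0774, 0.0588]), -88.0)
(array([0.4734, 0.2475]), np.float64(5.0)) (array([0.4718, 0.2481, 0.0556, 0.0162]), 1.6)
(array([0.4708, 0.3089]), np.float64(-85.6)) (array([0.4714, 0.3075, 0.136 , 0.0614]), -86.8)
```

Call:
drive_tool --commands "-1 0 -0.8 -0.4 -0.5;-1 0 -1.6 -0.8 -1;-1 0 -2.4 -1.2 -1.5;-1 0 -3.2 -1.7 -2;-1 0 -4 -2.2 -2.2;-1 0 -4.6 -2.5 -2.2;-1 0 -4.6 -2.55 -2.2;-1 0 -4.6 -2.55 -2.2"

```text
t: 24.8
tool_pos: [0.4703, 0.3081, 0.1278]
tool_rot: [1.168, 1.234, -1.173]
contact_force: [0.6, -0.7, 0.2]
opening: 0.0853
```

```bash
python3 -c "
from h import *
go(.4695,.3078,.05,2.8)
from station import ctrl
im,d=ctrl.get_image('side'); cv2.imwrite('pics/s11.png',cv2.resize(im[100:200,160:270],None,fx=6,fy=6,interpolation=cv2.INTER_CUBIC))"
```

```text
t 24.8 pos [0.4703 0.3081 0.1278] yaw 3.0 q6 0.4 toolx [-0.003 -0.002 -1.   ] shift [ 1.95 -0.01  0.  ] turn 0.04 (0.2 deg) rows 2
```

View pics/s11.png

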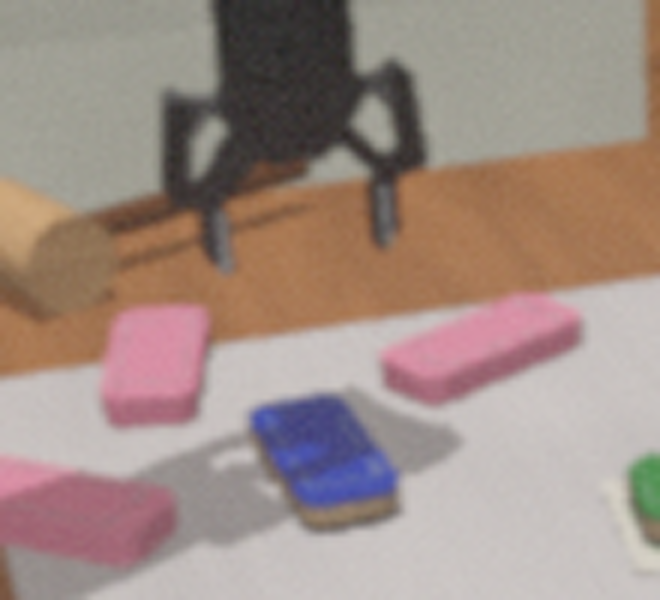

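Call:
drive_tool --commands "-1 0.6 0 0 0;-1 1.2 0 0 0;-1 1.8 0 0 0;-1 2.3 0 0 0;-1 2.6 0 0 0;-1 2.8 0 0 0;-1 2.95 0 0 0;-1 2.95 0 0 0"

```text
t: 25.52
tool_pos: [0.4722, 0.3072, 0.0108]
tool_rot: [1.172, 1.233, -1.174]
contact_force: [0.2, 0.8, -0.3]
opening: 0.0853
```

Call:
drive_tool --commands "-1 0 0 0 0;-1 0 0 0 0"

```text
t: 25.68
tool_pos: [0.4733, 0.3082, 0.013]
tool_rot: [1.174, 1.231, -1.17]
contact_force: [0.2, 0.3, 0.4]
opening: 0.0851
```

Call:
drive_tool --commands "-1 0.1 -0.08 0 0;-1 0.2 -0.08 0 0;-1 0.2 -0.08 0 0;-0.6 0.2 -0.08 0 0;-0.4 0.2 -0.08 0 0;1 0.2 -0.08 0 0;1 0.2 -0.08 0 0;1 0.2 -0.08 0 0" --newtons 60

```text
t: 26.35
tool_pos: [0.4697, 0.308, 0.0044]
tool_rot: [1.173, 1.232, -1.171]
contact_force: [0.6, 0.2, 2.8]
opening: 0.0586
```

Call:
drive_tool --commands "1 0 0 0 0;1 0 0 0 0;1 0 0 0 0" --newtons 60

```text
t: 26.6
tool_pos: [0.4697, 0.308, 0.0044]
tool_rot: [1.174, 1.232, -1.171]
contact_force: [1.7, 1.0, 4.5]
opening: 0.058
```

Call:
drive_tool --commands "1 -0.2 0 0 0;1 -0.5 0 0 0;1 -1 0 0 0;1 -1.6 0 0 0;1 -2.2 0 0 0;1 -2.6 0 0 0;1 -2.6 0 0 0;1 -2.6 0 0 0"

```text
t: 27.27
tool_pos: [0.4692, 0.3077, 0.1085]
tool_rot: [1.173, 1.232, -1.171]
contact_force: [-0.3, -0.0, -3.1]
opening: 0.0587
```

```bash
python3 -c "
from h import *
go(.4542,-.0348,.11,3.7)
from station import ctrl
im,d=ctrl.get_image('side'); cv2.imwrite('pics/s12.png',cv2.resize(im[100:200,160:270],None,fx=6,fy=6,interpolation=cv2.INTER_CUBIC))"
```

```text
t 27.2667 pos [0.4692 0.3077 0.1085] yaw 2.9 q6 0.4 toolx [ 0.001  0.001 -1.   ] shift [-0.04 -0.8   8.53] turn -0.17 (-0.8 deg) rows 9
```

View pics/s12.png

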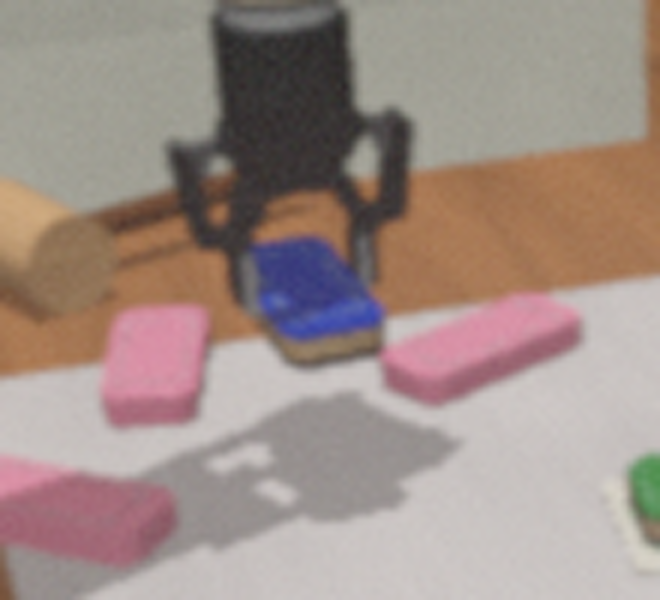

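Blue is held level. I'll carry it to the blue board.

Call:
drive_tool --commands "1 0 -0.05 0.4 0;1 0 -0.1 1.1 0;1 0 -0.2 2 -0.1;1 0 -0.3 2.9 -0.1;1 0 -0.4 3.8 -0.2;1 0 -0.4 4.7 -0.2;1 0 -0.4 5.5 -0.2;1 0 -0.4 6 -0.2"

```text
t: 27.98
tool_pos: [0.463, 0.0646, 0.1052]
tool_rot: [1.158, 1.242, -1.164]
contact_force: [0.1, -0.2, -2.3]
opening: 0.0582
```

Call:
drive_tool --commands "1 0 -0.1 0.8 0;1 0 -0.2 1.6 0;1 0 -0.3 2.2 0;1 0 -0.4 2.5 0;1 0 -0.4 2.5 0;1 0 -0.4 2.5 0;1 0 -0.4 2.5 0"

```text
t: 28.57
tool_pos: [0.4549, -0.033, 0.1063]
tool_rot: [1.159, 1.243, -1.161]
contact_force: [-0.9, 1.2, -2.9]
opening: 0.0586
```

```bash
python3 -c "
from h import *
go(.4542,-.0348,.05,3.7)"
```

```text
t 28.5667 pos [ 0.4549 -0.033   0.1063] yaw 3.9 q6 -0.3 toolx [-0.002  0.001 -1.   ] shift [ 1.41 -0.02  0.05] turn 0.03 (0.2 deg) rows 2
```

Call:
drive_tool --commands "1 0.4 -0.02 0.05 0;1 0.9 -0.02 0.05 0;1 1.4 -0.02 0.05 0;1 1.8 -0.02 0.05 0;1 2.1 -0.02 0.05 0;1 2.25 -0.02 0.05 0;1 2.25 -0.02 0.05 0;1 2.25 -0.02 0.05 0"

```text
t: 29.23
tool_pos: [0.4551, -0.0351, 0.0176]
tool_rot: [1.159, 1.241, -1.159]
contact_force: [0.1, -0.0, -2.5]
opening: 0.0579
```

Call:
drive_tool --commands "1 0 0 0 0;1 0 0 0 0"

```text
t: 29.4
tool_pos: [0.4561, -0.0358, 0.0189]
tool_rot: [1.16, 1.238, -1.158]
contact_force: [0.1, 1.1, -2.3]
opening: 0.0584
```

```bash
python3 -c "
from h import *
go(.4542,-.0348,.0078,3.7)"
```

```text
t 29.4 pos [ 0.4561 -0.0358  0.0189] yaw 3.9 q6 -0.31 toolx [ 0.002 -0.001 -1.   ] shift [ 0.28 -0.05 -0.03] turn 0.04 (0.2 deg) rows 1
```

Call:
drive_tool --commands "1 0.08 -0.03 -0.02 0;1 0.15 -0.04 -0.02 0;1 0.2 -0.04 -0.02 0;1 0.23 -0.04 -0.02 0;1 0.23 -0.04 -0.02 0"

```text
t: 29.82
tool_pos: [0.4531, -0.035, 0.0081]
tool_rot: [1.159, 1.241, -1.16]
contact_force: [-0.3, 0.1, -2.4]
opening: 0.0584
```

Call:
drive_tool --commands "1 0.02 0 0 0;1 0.04 0 0 0;1 0.06 0 0 0;1 0.06 0 0 0"

```text
t: 30.15
tool_pos: [0.4536, -0.0351, 0.0074]
tool_rot: [1.159, 1.241, -1.16]
contact_force: [-6.3, 0.1, 8.8]
opening: 0.0585
```

Contact (9 N) at the predicted height. Releasing, lifting away and moving off to a spot that leaves the boards in view.

Call:
drive_tool --commands "1 -0.02 0 0 0;-0.4 -0.02 0 0 0;-0.55 -0.02 0 0 0;-0.7 -0.02 0 0 0;-0.9 -0.02 0 0 0;-1 -0.02 0 0 0;-1 -0.02 0 0 0;-1 -0.02 0 0 0"

```text
t: 30.82
tool_pos: [0.4535, -0.0351, 0.007]
tool_rot: [1.16, 1.24, -1.159]
contact_force: [1.0, 0.8, -0.1]
opening: 0.0852
```

Call:
drive_tool --commands "-1 -0.3 0 0 0;-1 -0.8 0 0 0;-1 -1.6 0 0 0;-1 -2.4 0 0 0;-1 -3 0 0 0;-1 -3 0 0 0"

```text
t: 31.32
tool_pos: [0.4573, -0.036, 0.1334]
tool_rot: [1.162, 1.23, -1.153]
contact_force: [1.2, 0.3, 0.5]
opening: 0.0854
```

Call:
drive_tool --commands "-1 -0.5 0 -1 0;-1 -1 0 -2 0;-1 -1 0 -3 0;-1 -1 0 -4 0;-1 -1 0 -5 0;-1 -1 0 -6 0;-1 -1 0 -7 0;-1 -1 0 -8 0"

```text
t: 31.98
tool_pos: [0.4311, 0.2862, 0.1663]
tool_rot: [1.159, 1.24, -1.159]
contact_force: [0.4, -0.1, 0.7]
opening: 0.0854
```

Call:
drive_tool --commands "-1 0 0 -1 0;-1 0 0 -2 0;-1 0 0 -3 0;-1 0 0 -3 0;-1 0 0 -3 0"

```text
t: 32.4
tool_pos: [0.4229, 0.4054, 0.1657]
tool_rot: [1.155, 1.242, -1.159]
contact_force: [0.2, -0.2, -0.5]
opening: 0.085
```

```bash
cat > chk.py <<'E'
from h import *
import sys
from station import ctrl
k=sys.argv[1]
im,d=ctrl.get_image('side'); cv2.imwrite(f'pics/s{k}.png',im)
im,d=ctrl.get_image('top'); n=ctrl.camera_info('top'); cv2.imwrite(f'pics/t{k}.png',im)
K,T=n['K'],n['T']
for c in HUE:
    for m,s,ce in comps(im,c,60):
        if 90<s[0]<420 and 160<s[1]<240:
            z=np.median(pts(d,K,T,m)[:,2]);print(c,s,z.round(4),*pca(m,K,T,z),*rect(m,K,T,z))
o=ctrl.get_obs();print(o['t'],o['tool_pos'])
E
python3 chk.py 13
```

```text
red [293 164  25  14 202] 0.0236 [ 0.6258 -0.1718] -73.9 [ 0.6261 -0.1719  0.0851  0.0334] -74.7
green [190 164  23   9  99] 0.0236 [0.6397 0.1767] 79.8 [0.6387 0.1773 0.0748 0.0208] 81.8
blue [245 213  42  20 555] 0.0237 [ 0.4533 -0.0351] -85.8 [ 0.4535 -0.0354  0.1344  0.0547] -86.2
yellow [324 216  34  12 294] 0.0239 [ 0.4531 -0.2793] 83.8 [ 0.4535 -0.2795  0.1092  0.0297] 83.3
32.5 [0.42353937 0.40337531 0.16599108]
```

View pics/t13.png

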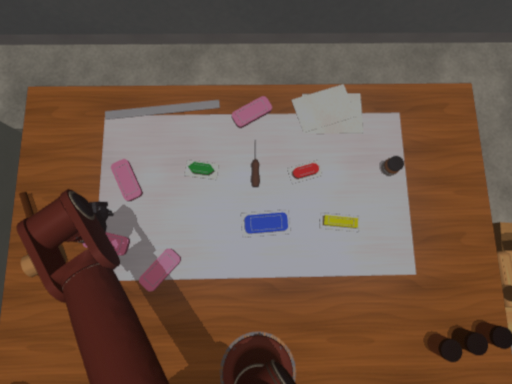

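View pics/s13.png

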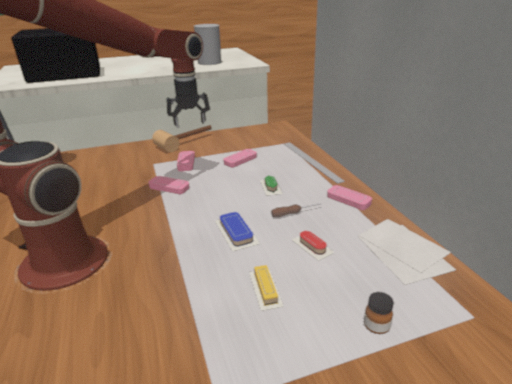

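The top view shows all four dies flat on their own boards. Each top is at about 24 mm, within 2 mm and 3° of the painted outlines. The jar (393,165) and awl (255,170) haven't moved, and the gripper is clear.

Call:
drive_tool --commands "-1 0 0 0 0;-1 0 0 0 0;-1 0 0 0 0"

```text
t: 32.75
tool_pos: [0.4242, 0.4029, 0.167]
tool_rot: [1.161, 1.24, -1.16]
contact_force: [-0.1, 1.8, 0.2]
opening: 0.0855
```

```bash
python3 -c "
from station import ctrl
print(ctrl.finish_job())"
```

```text
the job is handed in; nothing more can be done
None
```

I took the pile apart in the order yellow, red, green, blue. Each die is now on the board of its own colour, and I handed the job in at about 33 s of the 109 s allowed.

- **Position:** in the last top picture all four dies lie flat, painted side up, with their tops at about 24 mm. Each is about 2 mm or less from the centre of its painted outline and about 2–3° or less from its direction. The green angle is the least certain, because few of its pixels were picked up.
- **Setting down:** red, green and blue touched down at 4–9 N before I let go. Yellow touched at about 21 N, so I lifted it slightly and released it from no more than about 5 mm above its board.
- **Bystanders:** the jar and the awl look unmoved in the pictures; I did not measure their positions. The pink look-alikes were left alone.

None of the last checks failed or disagreed.

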